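# Clear the calibration of the hand-held meter with its two-key hold

### The arm

A 6-joint arm with a two-finger parallel gripper is mounted at the origin on the work surface. World frame = base frame: x ahead of the robot, y to its left, z up, the work surface at z = 0. Lengths are in mm, angles in rad, forces in N, time in s.
With the tool pointing down it reaches from about 250 to 775 mm from the base axis. Payload 8.9 kg.
Tool frame: the origin (TCP) lies at the very end of the fingers, on their centre line; the grasp point (between the pads) lies 19 mm behind it; z points along the fingers, y is the line along which they close (so a half turn about z gives the same grasp; the last joint's range is limited). The gripper opens to 85 mm and grips with 20 to 120 N. Pads are 22 mm wide; open, the fingers measure 114 mm over their backs; the gripper's body (76 mm by 85 mm) begins 54 mm behind the grasp point. The pads swing forward as they close: fully open they stand 13 mm farther back than shut.
Start: joints at [-1.293, 0.291, -0.153, 1.127, 0, 1.431], TCP at [212.541, -480.052, 231.305] pointing down, gripper open.
Joint ranges: [-2.52, 2.52], [-0.91, 1.74], [-1.3, 1.37], [-1.96, 2.02], [-1.52, 1.47], [-3.14, 3.14]. Speed limits (rad/s): [2.22, 2.22, 2.79, 3.14, 3.14, 3.14].

### API

Orientations are given as a unit quaternion [x, y, z, w].
In Python, from cell import bot, viewer, finish_job gives the robot as it stands.
- The arm moves only by the tool step_arm, never from a script. Its argument "moves" is one flat list of numbers, 7 for each row, row after row: the turn, a rotation vector about the tool's x, y, z in rad, then the shift along the tool's x, y, z in m, then the closure in counts, from 0 (fully open) to 255 (shut). A call has 1 to 8 rows; each row shifts and turns the commanded pose from where the row before left it, along the tool's axes as they then stand; what a row does not reach is not made up. A row lasts 1/10 s, in which the tool goes at most 50 mm and 8.59 degrees, less where a joint would pass 70% of its speed; a pose out of reach is approached as far as the arm can. A call with a gripper value outside its range is refused whole. The fingers move at their own pace and stop on an object; "newtons" is the grip in N (left out, the last holds). Time passes only in rows, so rows that do not move let the fingers close. It gives the time, the measured TCP pose, the force, the opening and the grip force at its end, in the units of the state.
- bot.state(): the state, without advancing time (a new reading comes with each control period).
- viewer.capture(name): name is "scene" or "top"; returns the picture (420x560x3 uint8, red, green, blue); there is no depth.
- viewer.calibration(name): a dict with "vfov" (degrees; the focal length in pixels is half the picture's height over the tangent of half this angle, whatever the lens; pixels are square), "cx", "cy" (the principal point, pixels), "rvec" (rotation vector, rad) and "tvec" (3), from world to camera coordinates, as OpenCV has them. Camera axes: x right, y down, z forward; pixel columns grow to the right and rows downward; lengths in mm; the calibration is good to about 2 mm. A picture is of the moment at which its call begins. calibration takes no time and is no camera call.
- finish_job(): hands the job in; it is judged then, once.
The state is a dict: "t": time; "q": joint angles; "dq": joint speeds; "tau": joint torques, N m; "tcp_pos": TCP position; "tcp_rot": TCP orientation; "ft_force": force on the tool from outside, world axes, zero at the start; "moment": the same for the moment, N m; "gripper_width": finger opening in mm; "grasp_force": force on a finger pad.
Only numpy, scipy, OpenCV 4.12 (cv2) and the standard library are available. Lean on these libraries where they do the work, as an engineer would, in place of code of your own. Each camera call takes 0.05 s, during which the arm holds its last target. There are 200 camera calls.

### The job

Clear the old calibration on the dark green hand-held meter: with the two fingertips press its two orange keys together, hold both fully down for at least three seconds, then let both up and press the white key fully down to confirm, and leave it released. Press no other key, let the meter lie where it is without picking it up or shoving it, and leave the grey meter, the bottle and the beaker alone.

Things in the scene. Friction and masses are not known exactly. Their poses are not given: they have to be found in the camera images.
- green_meter: Loose dark green meter lying face up on rubber feet, 205 long (x) x 100 wide (y) x 44 mm high to its flat face, 0.4 to 0.8 kg. Origin under its centre, on the bench; x runs from the keypad end (nearer the robot) to the display and socket end, y to its left, z up. Six round keys 17 mm across in two rows of three, 33 mm apart in a row, rows 31 mm apart. The display stands 3 mm above the face.
- orange_left_top (a point): Centre of the top of the orange key at the +y end of the lower row, at meter x -69, y +33 mm; 6 mm above the face, 50 mm above the bench; moves with the key. Axes as the meter's.
- orange_right_top (a point): The same of the orange key at the -y end of the lower row, at meter x -69, y -33 mm, 66 mm from the other orange key; 50 mm above the bench. A grey key lies half-way between them.
- white_enter_top (a point): Centre of the top of the white key, the middle one of the upper row, at meter x -38, y 0 mm; 50 mm above the bench; moves with the key. The display begins 31 mm from it towards +x.
- orange_left (a joint): Travel of the +y orange key in m: 0 up, 0.004 fully down at a firm stop, its top then 2 mm above the face; counts as down above 0.003. Sprung up: starts to move at 1.2 N, is fully down at 4 N (both orange keys together 8 N), returns when let go.
- orange_right (a joint): Travel of the -y orange key in m, same spring and stop as the other: 0 up, 0.004 fully down; counts as down above 0.003.
- white_enter (a joint): Travel of the white key in m, same spring and stop (4 N to be fully down): 0 up, 0.004 fully down; counts as down above 0.003.
- lower_middle (a joint): Travel of the grey key between the orange keys, at meter x -69, y 0 mm, not to be pressed: 0 up, 0.004 m fully down.
- upper_left (a joint): Travel of the grey key at meter x -38, y +33 mm, not to be pressed: 0 up, 0.004 m fully down.
- upper_right (a joint): Travel of the grey key at meter x -38, y -33 mm, not to be pressed: 0 up, 0.004 m fully down.
- grey_meter: Bystander: loose light grey meter with nine blue keys, lying face up, 170 (x) x 80 (y) x 36 mm high. Origin under its centre.
- buffer_bottle: Bystander: white bottle with a yellow cap, 58 mm across, 115 mm tall, upright. Origin at the centre of its underside.
- beaker: Bystander: small glass beaker, 48 mm across, 65 mm tall, upright. Origin at the centre of its underside.

How it is judged (in metres and radians):
On the way, in this order (a step that is already met when the one before it is completed fails the run):
1. both orange keys are held fully down together by the fingers for three seconds (value of joint each of orange_left, orange_right above 0.003 m and contact force between the fingers and green_meter above 1 N), for 2.8 s.
2. both orange keys are let up again (value of joint each of orange_left, orange_right, white_enter below 0.001 m), for 0.1 s.
3. the white key is pressed fully down by the fingers (value of joint white_enter above 0.003 m and value of joint each of orange_left, orange_right below 0.001 m and contact force between the fingers and green_meter above 1 N), for 0.1 s.
At the end, for the whole second after the job is handed in: The hold and the white key done in order; all six keys up (under 1 mm); the green meter flat, still and within 20 mm of where it was; the grey meter, bottle and beaker upright within 10 mm of where they were. (2.8 s counts as three seconds.) (all of step 2 and value of joint each of lower_middle, upper_left, upper_right below 0.001 m and distance of green_meter from where it was at the start of the episode below 0.02 m and height (world z) of green_meter below 0.005 m and angle between green_meter's own z axis and vertical below 0.05 rad and linear speed of green_meter below 0.02 m/s and distance of each of grey_meter, buffer_bottle, beaker from where it was at the start of the episode below 0.01 m and angle between each of buffer_bottle, beaker's own z axis and vertical below 0.1 rad); the robot touches nothing.
It fails at once if one orange key is pressed down while the other is up ((value of joint orange_left above 0.003 m and value of joint orange_right below 0.0005 m) or (value of joint orange_right above 0.003 m and value of joint orange_left below 0.0005 m)).
It fails at once if a grey key is pressed (value of joint any of lower_middle, upper_left, upper_right above 0.002 m).
It fails at once if the white key is pressed together with an orange key (value of joint white_enter above 0.002 m and value of joint any of orange_left, orange_right above 0.002 m).
It fails at once if the green meter is lifted, tipped or shoved more than 20 mm (height (world z) of green_meter above 0.012 m or angle between green_meter's own z axis and vertical above 0.15 rad or distance of green_meter from where it was at the start of the episode above 0.02 m).
It fails at once if the grey meter, the bottle or the beaker is moved more than 10 mm or knocked over (distance of any of grey_meter, buffer_bottle, beaker from where it was at the start of the episode above 0.01 m or angle between any of buffer_bottle, beaker's own z axis and vertical above 0.3 rad).
It also fails if it takes over 48 s, if anything falls off the work surface, if the arm or the gripper's body presses on something with over 40 N, if the wrist force passes 120 N, or if a joint passes its speed limit or range.

## Working session

There is one attempt and no reset: what is moved stays moved. The work goes in short steps, Python scripts to look and compute and a tool call to move; the robot and the scene stay as the last step left them, time stands still between calls to the robot, and variables do not carry over. Pictures are saved under pics/ and viewed, at most 10 in all, crops included, and the job is handed in when it is done.

Besides the shell and the picture viewer there is one more tool, called after ">>>" by a JSON object that holds its "api" and its "payload", one argument or row to a line. step_arm: Moves the arm, as the interface text tells. Its arguments: {"type":"object","properties":{"moves":{"type":"array"},"newtons":{"type":"number"}},"required":["moves"]}

```bash
mkdir -p pics
python3 - <<'E'
from cell import bot,viewer
import cv2
s=bot.state();print(s)
for n in("scene","top"):
    cv2.imwrite(f"pics/{n}0.png",cv2.cvtColor(viewer.capture(n),cv2.COLOR_RGB2BGR));print(viewer.calibration(n))
E
```

```text
{'t': 0.0, 'q': array([-1.29328740e+00,  2.91270504e-01, -1.54075619e-01,  1.12667745e+00,
        6.02825147e-05,  1.43151684e+00]), 'dq': array([ 0.00039328,  0.00032313, -0.00126979, -0.00050999, -0.00151756,
       -0.00134995]), 'tau': array([ 1.99171962e-03, -5.37146616e+01,  3.31366968e+01,  1.59556529e-02,
       -1.38668479e-04, -3.58988252e-07]), 'tcp_pos': array([ 212.45490095, -479.65643487,  230.75629147]), 'tcp_rot': array([ 9.78364215e-01,  2.06889064e-01, -1.23073683e-05, -6.14240022e-04]), 'ft_force': array([ 0.46420642,  0.33661504, -0.50765193]), 'moment': array([ 0.05083429, -0.0501778 , -0.01848091]), 'grasp_force': 0.0, 'gripper_width': 85.23188092718226}
{'vfov': 56.695287964954645, 'cx': 282.41461613098295, 'cy': 203.30447405984287, 'rvec': array([ 0.776884  ,  2.55086721, -1.18425216]), 'tvec': array([ 543.93111798, -171.79282995, 1062.74195717])}
{'vfov': 43.2339556115, 'cx': 283.18304411221345, 'cy': 205.2997147665769, 'rvec': array([ 2.20726051, -2.19641522,  0.08141698]), 'tvec': array([ -34.92259765,  610.49054621, 1133.41561056])}
```

View pics/top0.png

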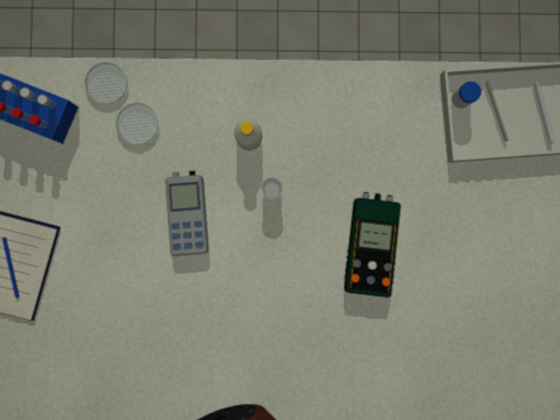

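View pics/scene0.png

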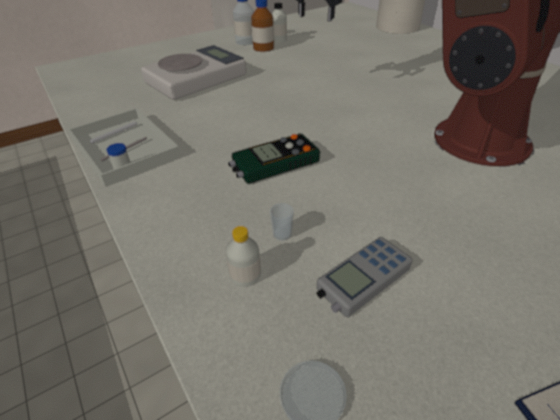

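Top view: the green meter is at (373,247), with orange keys near (355,278) and (386,282) and the white key at (372,265). The bystanders are well to the left. I'll refine this with enlarged crops of both views.

Run:
```python
import cv2,numpy as np
a=cv2.imread("pics/top0.png")[225:305,335:410];b=cv2.imread("pics/scene0.png")[125:190,222:327]
a=cv2.resize(a,None,fx=5.3,fy=5.3,interpolation=cv2.INTER_CUBIC)
b=cv2.resize(b,None,fx=3.8,fy=3.8,interpolation=cv2.INTER_CUBIC)
c=np.zeros((424,a.shape[1]+b.shape[1],3),np.uint8);c[:a.shape[0],:a.shape[1]]=a;c[:b.shape[0],a.shape[1]:]=b
print(a.shape,b.shape);cv2.imwrite("pics/crop.png",c[:,:800])
for n,(r0,r1,c0,c1) in {"top":(225,305,335,410),"scene":(125,190,222,327)}.items():
    im=cv2.imread(f"pics/{n}0.png");h=cv2.cvtColor(im,cv2.COLOR_BGR2HSV)
    for nm,m in {"or":cv2.inRange(h,(5,150,150),(16,255,255)),"wh":cv2.inRange(h,(0,0,150),(180,60,255))}.items():
        z=np.zeros_like(m);z[r0:r1,c0:c1]=m[r0:r1,c0:c1]
        k,l,s,ce=cv2.connectedComponentsWithStats(z)
        for i in range(1,k):
            if s[i,4]>8:print(n,nm,s[i],ce[i])
```

```text
(424, 398, 3) (247, 399, 3)
top or [352 275   6   6  33] [354.57575758 277.57575758]
top or [383 279   6   6  30] [385.63333333 281.36666667]
top wh [341 225   8  19  49] [345.65306122 234.20408163]
top wh [403 225   4   8  16] [404.75   228.5625]
top wh [336 230   7  10  34] [339.17647059 234.38235294]
top wh [337 241   4   5   9] [338. 243.]
top wh [340 248   6   4  13] [342.46153846 249.61538462]
top wh [397 253   4   6  11] [398.54545455 255.27272727]
top wh [340 256   6   4  15] [342.26666667 257.53333333]
top wh [397 258   7   8  24] [399.33333333 261.83333333]
top wh [370 263   5   5  22] [371.95454545 264.72727273]
top wh [405 276   5   4  10] [407.1 277.5]
top wh [335 289   4   4  10] [336.6 290.5]
```

View pics/crop.png

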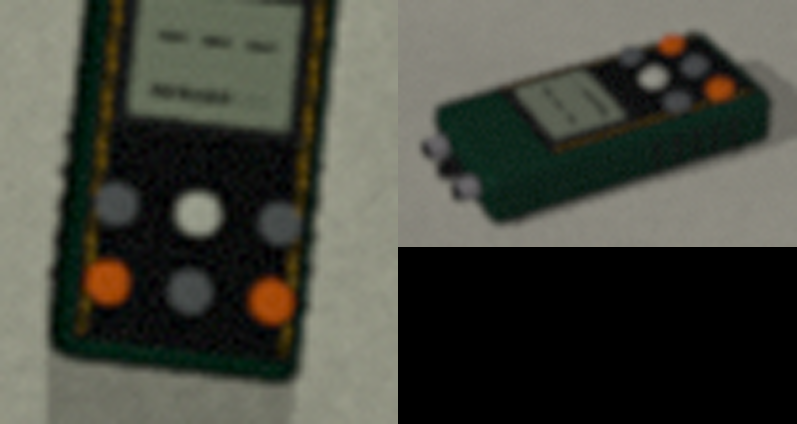

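Crop: in the scene view the orange keys are at about (294.1,136.8) and (306.5,148.2), and white is at (289.4,145.5). In the top view the colour centroids match what I see.

```bash
cat > h.py <<'E'
from cell import bot,viewer
import numpy as np,cv2
from scipy.spatial.transform import Rotation as R
from scipy.optimize import least_squares
K3=np.array([[-69,33,50],[-69,-33,50],[-38,0,50.]])
def cam(n):
    c=viewer.calibration(n);f=210/np.tan(np.radians(c['vfov']/2))
    return c['rvec'],c['tvec'],np.array([[f,0,c['cx']],[0,f,c['cy']],[0,0,1.]])
def proj(n,P):
    r,t,K=cam(n);return cv2.projectPoints(np.array(P,float),r,t,K,None)[0][:,0]
def ray(n,uv,z):
    r,t,K=cam(n);M=cv2.Rodrigues(r)[0];d=M.T@np.linalg.inv(K)@[*uv,1];o=-M.T@t;return o+d*(z-o[2])/d[2]
def W(p,P):
    c,s=np.cos(p[2]),np.sin(p[2]);P=np.asarray(P);return np.c_[p[0]+c*P[:,0]-s*P[:,1],p[1]+s*P[:,0]+c*P[:,1],P[:,2]]
E
python3 - <<'E'
from h import *
obs={"top":np.array([[354.6,277.6],[385.6,281.4],[372,264.7]]),"scene":np.array([[294.1,136.8],[306.5,148.2],[289.4,145.5]])}
# which scene orange is left?
for n in obs:
    print(n,[ray(n,u,50).round(1) for u in obs[n]])
for ns in (["top"],["scene"],["top","scene"]):
    f=lambda p:np.concatenate([(proj(n,W(p,K3))-obs[n]).ravel() for n in ns])
    r=least_squares(f,[500,-100,-.1],x_scale=[10,10,.1]);print(ns,r.x.round(3),r.fun.round(2));print(W(r.x,K3).round(1))
s=bot.state();M=R.from_quat(s['tcp_rot']).as_matrix();print(M.round(3))
E
```

```text
top [array([ 457.7, -181.9,   50. ]), array([ 449.9, -247.2,   50. ]), array([ 484.7, -218.7,   50. ])]
scene [array([ 455.1, -241.8,   50. ]), array([ 460.8, -179.9,   50. ]), array([ 488.3, -214.3,   50. ])]
['top'] [ 5.22334e+02 -2.23038e+02 -1.21000e-01] [ 0.   -0.09  0.12  0.03 -0.12  0.05]
[[ 457.8 -181.9   50. ]
 [ 449.8 -247.4   50. ]
 [ 484.6 -218.4   50. ]]
['scene'] [ 470.963 -271.586   -1.499] [-5.09 12.53  2.99 -7.85  2.26 -5.79]
[[ 498.9 -200.4   50. ]
 [ 433.1 -205.1   50. ]
 [ 468.2 -233.7   50. ]]
['top', 'scene'] [ 5.18681e+02 -2.39099e+02 -4.08000e-01] [ -0.25  -5.16  -2.42   3.67   2.53   0.45   9.51  12.08  -8.37 -12.92
  -0.69  -2.25]
[[ 468.4 -181.4   50. ]
 [ 442.3 -242.    50. ]
 [ 483.8 -224.    50. ]]
[[ 0.914  0.405 -0.   ]
 [ 0.405 -0.914  0.001]
 [ 0.    -0.001 -1.   ]]
```

>>> {"api": "step_arm", "payload": {
  "moves": [0,0,0.1345,0,0,0,100,0,0,0.1345,0,0,0,100,0,0,0.1345,0,0,0,100,0,0,0.1345,0,0,0,100],
  "newtons": 20
}}

```text
t: 0.5
tcp_pos: [212.5, -479.8, 231.0]
tcp_rot: [0.998, -0.063, -0.0, -0.0]
ft_force: [0.8, 0.3, 0.4]
gripper_width: 51.8
grasp_force: 0.0
```

>>> {"api": "step_arm", "payload": {
  "moves": [0,0,0,0.023,-0.0325,0.011,100,0,0,0,0.023,-0.0325,0.011,100,0,0,0,0.023,-0.0325,0.011,100,0,0,0,0.023,-0.0325,0.011,100,0,0,0,0.023,-0.0325,0.011,100,0,0,0,0.023,-0.0325,0.011,100,0,0,0,0.023,-0.0325,0.011,100,0,0,0,0.023,-0.0325,0.011,100]
}}

```text
t: 1.3
tcp_pos: [427.4, -242.8, 142.8]
tcp_rot: [0.998, -0.061, -0.0, -0.0]
ft_force: [0.0, -0.6, 0.1]
gripper_width: 52.0
grasp_force: 0.0
```

>>> {"api": "step_arm", "payload": {
  "moves": [0,0,0,0.023,-0.0325,0.011,100,0,0,0,0,0,0,100,0,0,0,0,0,0,100,0,0,0,0,0,0,100]
}}

```text
t: 1.7
tcp_pos: [453.0, -215.2, 132.4]
tcp_rot: [0.998, -0.061, -0.0, 0.0]
ft_force: [0.3, -0.3, -0.5]
gripper_width: 51.8
grasp_force: 0.0
```

>>> {"api": "step_arm", "payload": {
  "moves": [0,0,0,0.0007,-0.0007,0.02,100,0,0,0,0,0,0.02,100,0,0,0,0,0,0.015,100,0,0,0,0,0,0,100,0,0,0,0,0,0,100]
}}

```text
t: 2.2
tcp_pos: [453.8, -214.9, 77.8]
tcp_rot: [0.998, -0.061, -0.0, 0.0]
ft_force: [-0.4, 0.5, -0.2]
gripper_width: 52.0
grasp_force: 0.0
```

Run:
```python
from h import *
s=bot.state();print(s['tcp_pos'],s['tcp_rot'],s['ft_force'])
im=viewer.capture("scene")[..., ::-1];t=viewer.capture("top")[...,::-1]
cv2.imwrite("pics/s1.png",im);cv2.imwrite("pics/t1.png",t)
a=cv2.resize(im[90:190,230:350],None,fx=4,fy=4,interpolation=cv2.INTER_CUBIC)
b=cv2.resize(t[205:305,335:410],None,fx=4,fy=4,interpolation=cv2.INTER_CUBIC)
cv2.imwrite("pics/c1.png",np.hstack([a,b]))
```

```text
[ 453.80116596 -214.94611871   77.79023659] [ 9.98117886e-01 -6.13244176e-02 -4.39568779e-06  3.84293200e-05] [-0.3934813   0.471717   -0.24555731]
```

View pics/c1.png

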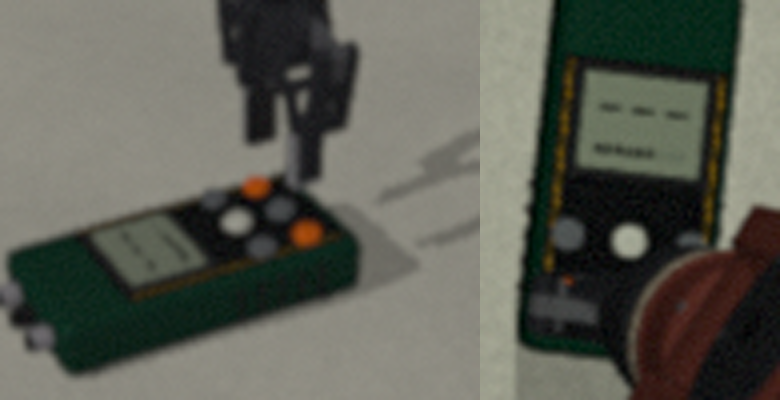

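Scene crop: the fingertips' lower ends are at about (307,182) and (260,141), above the orange keys at (306,233) and (257,186). In the top crop a speck of the left orange key shows beside the finger. I'll check the vertical projection.

Run:
```python
from h import *
c=lambda n,P:((proj(n,P)-([230,90] if n=="scene" else [335,205]))*4).round(1)
p=[522.334,-223.038,-.121]
print("keys",c("scene",W(p,K3)))
for z in (78,83):print(z,c("scene",W(p,[[-69,33,z],[-69,-33,z]])))
z=80;print("footprint L",c("scene",W(p,[[-69+a,y,z] for y in (26,40) for a in(-11,11)])))
print("footprint R",c("scene",W(p,[[-69+a,y,z] for y in (-26,-40) for a in(-11,11)])))
z=85;print("topview L",c("top",W(p,[[-69+a,y,z] for y in (26,40) for a in(-11,11)])), c("top",W(p,K3)))
```

```text
keys [[307.9 229.8]
 [258.  181.1]
 [238.8 217.3]]
78 [[308.9 190.3]
 [258.1 142.5]]
83 [[309.1 183.1]
 [258.1 135.5]]
footprint L [[319.2 177.7]
 [287.5 186.6]
 [330.6 188.3]
 [298.7 197.3]]
footprint R [[278.6 140.4]
 [247.8 148.7]
 [268.2 130.8]
 [237.6 139. ]]
topview L [[100.1 318.9]
 [105.1 275.7]
 [ 72.8 315.5]
 [ 77.9 272.3]] [[ 78.5 290.1]
 [203.  305.7]
 [147.5 239. ]]
```

Run:
```python
import cv2,numpy as np
a=cv2.imread("pics/s1.png")[105:160,270:325];b=cv2.imread("pics/t1.png")[255:305,335:385]
f=lambda i:cv2.convertScaleAbs(cv2.resize(i,(400,400),interpolation=cv2.INTER_CUBIC),alpha=1.8,beta=15)
cv2.imwrite("pics/c2.png",np.hstack([f(a),f(b)]))
```

```text
(no output)
```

View pics/c2.png

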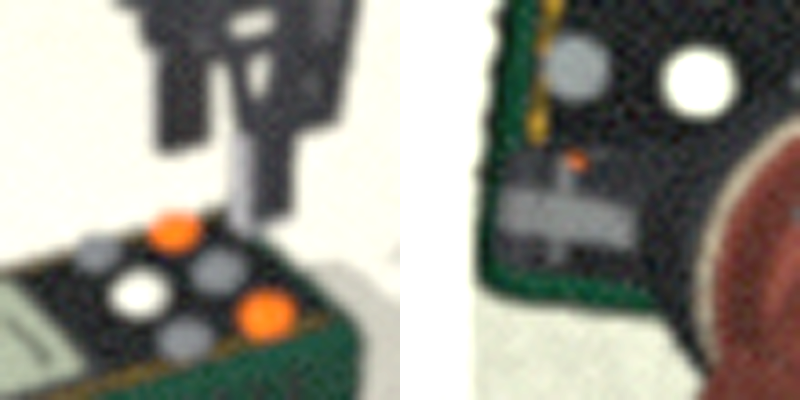

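>>> {"api": "step_arm", "payload": {
  "moves": [0,0,0,0,0,0.012,100,0,0,0,0,0,0.012,100,0,0,0,0,0,0,100,0,0,0,0,0,0,100]
}}

```text
t: 2.7
tcp_pos: [453.7, -213.8, 52.8]
tcp_rot: [0.998, -0.061, -0.001, -0.0]
ft_force: [0.3, 0.1, -0.5]
gripper_width: 52.0
grasp_force: 0.0
```

>>> {"api": "step_arm", "payload": {
  "moves": [0,0,0,0,0,0.002,100,0,0,0,0,0,0.002,100,0,0,0,0,0,0,100,0,0,0,0,0,0,100]
}}

```text
t: 3.1
tcp_pos: [454.2, -214.1, 49.4]
tcp_rot: [0.998, -0.061, 0.0, 0.0]
ft_force: [0.1, -0.6, 0.1]
gripper_width: 51.8
grasp_force: 0.0
```

>>> {"api": "step_arm", "payload": {
  "moves": [0,0,0,0,0,0.002,100,0,0,0,0,0,0,100,0,0,0,0,0,0,100]
}}

```text
t: 3.4
tcp_pos: [454.1, -214.1, 47.3]
tcp_rot: [0.998, -0.061, -0.0, -0.0]
ft_force: [-0.1, -0.5, 0.5]
gripper_width: 51.8
grasp_force: 0.0
```

>>> {"api": "step_arm", "payload": {
  "moves": [0,0,0,0,0,0.0015,100,0,0,0,0,0,0,100,0,0,0,0,0,0,100]
}}

```text
t: 3.7
tcp_pos: [454.3, -214.2, 46.0]
tcp_rot: [0.998, -0.061, 0.0, 0.0]
ft_force: [-0.0, 1.4, 2.7]
gripper_width: 52.0
grasp_force: 1.6
```

>>> {"api": "step_arm", "payload": {
  "moves": [0,0,0,0,0,0.0015,100,0,0,0,0,0,0,100,0,0,0,0,0,0,100]
}}

```text
t: 4.0
tcp_pos: [454.3, -214.2, 44.4]
tcp_rot: [0.998, -0.061, 0.0, 0.0]
ft_force: [-1.2, 0.4, 5.3]
gripper_width: 51.5
grasp_force: 2.6
```

>>> {"api": "step_arm", "payload": {
  "moves": [0,0,0,0,0,0.001,100,0,0,0,0,0,0,100,0,0,0,0,0,0,100]
}}

```text
t: 4.3
tcp_pos: [454.3, -214.2, 43.5]
tcp_rot: [0.998, -0.061, 0.0, 0.0]
ft_force: [-0.4, 1.0, 6.3]
gripper_width: 51.9
grasp_force: 3.3
```

>>> {"api": "step_arm", "payload": {
  "moves": [0,0,0,0,0,0.001,100,0,0,0,0,0,0,100,0,0,0,0,0,0,100]
}}

```text
t: 4.6
tcp_pos: [454.3, -214.2, 42.6]
tcp_rot: [0.998, -0.061, 0.0, 0.0]
ft_force: [-0.3, 1.3, 8.1]
gripper_width: 52.0
grasp_force: 4.0
```

>>> {"api": "step_arm", "payload": {
  "moves": [0,0,0,0,0,0.0005,100,0,0,0,0,0,0,100,0,0,0,0,0,0,100]
}}

```text
t: 4.9
tcp_pos: [454.3, -214.2, 42.5]
tcp_rot: [0.998, -0.061, 0.0, 0.0]
ft_force: [-2.9, 1.8, 14.7]
gripper_width: 52.0
grasp_force: 7.1
```

>>> {"api": "step_arm", "payload": {
  "moves": [0,0,0,0,0,0,100,0,0,0,0,0,0,100,0,0,0,0,0,0,100,0,0,0,0,0,0,100,0,0,0,0,0,0,100,0,0,0,0,0,0,100,0,0,0,0,0,0,100,0,0,0,0,0,0,100]
}}

```text
t: 5.7
tcp_pos: [454.3, -214.2, 42.5]
tcp_rot: [0.998, -0.061, 0.0, 0.0]
ft_force: [-3.0, 1.8, 13.7]
gripper_width: 52.0
grasp_force: 7.1
```

>>> {"api": "step_arm", "payload": {
  "moves": [0,0,0,0,0,0,100,0,0,0,0,0,0,100,0,0,0,0,0,0,100,0,0,0,0,0,0,100,0,0,0,0,0,0,100,0,0,0,0,0,0,100,0,0,0,0,0,0,100,0,0,0,0,0,0,100]
}}

```text
t: 6.5
tcp_pos: [454.3, -214.2, 42.6]
tcp_rot: [0.998, -0.061, 0.0, 0.0]
ft_force: [-3.2, 2.0, 12.7]
gripper_width: 51.7
grasp_force: 7.1
```

>>> {"api": "step_arm", "payload": {
  "moves": [0,0,0,0,0,0,100,0,0,0,0,0,0,100,0,0,0,0,0,0,100,0,0,0,0,0,0,100,0,0,0,0,0,0,100,0,0,0,0,0,0,100,0,0,0,0,0,0,100,0,0,0,0,0,0,100]
}}

```text
t: 7.3
tcp_pos: [454.3, -214.2, 42.5]
tcp_rot: [0.998, -0.061, 0.0, 0.0]
ft_force: [-2.5, 2.0, 13.8]
gripper_width: 52.0
grasp_force: 7.1
```

>>> {"api": "step_arm", "payload": {
  "moves": [0,0,0,0,0,0,100,0,0,0,0,0,0,100,0,0,0,0,0,0,100,0,0,0,0,0,0,100,0,0,0,0,0,0,100,0,0,0,0,0,0,100,0,0,0,0,0,0,100,0,0,0,0,0,0,100]
}}

```text
t: 8.1
tcp_pos: [454.3, -214.2, 42.5]
tcp_rot: [0.998, -0.061, 0.0, 0.0]
ft_force: [-2.7, 1.3, 14.0]
gripper_width: 51.8
grasp_force: 7.1
```

>>> {"api": "step_arm", "payload": {
  "moves": [0,0,0,0,0,0,100,0,0,0,0,0,0,100,0,0,0,0,0,0,100,0,0,0,0,0,0,100,0,0,0,0,0,0,100,0,0,0,0,0,0,100,0,0,0,0,0,0,100,0,0,0,0,0,0,100]
}}

```text
t: 8.9
tcp_pos: [454.3, -214.2, 42.5]
tcp_rot: [0.998, -0.061, 0.0, 0.0]
ft_force: [-2.8, 1.7, 13.5]
gripper_width: 51.9
grasp_force: 7.1
```

>>> {"api": "step_arm", "payload": {
  "moves": [0,0,0,0,0,-0.002,100,0,0,0,0,0,-0.002,100,0,0,0,0,0,-0.003,100,0,0,0,0,0,-0.015,100,0,0,0,0,0,-0.02,100,0,0,0,0,0,0,100,0,0,0,0.0155,0,0,255,0,0,0,0.0155,0,0,255]
}}

```text
t: 9.7
tcp_pos: [484.9, -217.8, 83.3]
tcp_rot: [0.998, -0.061, -0.0, -0.0]
ft_force: [0.1, -0.4, -0.9]
gripper_width: 23.6
grasp_force: 0.0
```

>>> {"api": "step_arm", "payload": {
  "moves": [0,0,0,0,0,0,255,0,0,0,0,0,0,255,0,0,0,0,0,0,255,0,0,0,0,0,0,255,0,0,0,0,0,0,255]
}}

```text
t: 10.2
tcp_pos: [484.5, -217.8, 83.8]
tcp_rot: [0.998, -0.061, -0.0, -0.0]
ft_force: [-0.4, -0.5, 0.5]
gripper_width: -0.1
grasp_force: 0.0
```

Run:
```python
from h import *
s=bot.state();print(s['tcp_pos'],s['tcp_rot'],s['ft_force'],s['gripper_width'])
im=viewer.capture("scene")[..., ::-1];t=viewer.capture("top")[...,::-1]
cv2.imwrite("pics/s2.png",im);cv2.imwrite("pics/t2.png",t)
f=lambda i:cv2.convertScaleAbs(cv2.resize(i,(400,400),interpolation=cv2.INTER_CUBIC),alpha=1.8,beta=15)
cv2.imwrite("pics/c3.png",np.hstack([f(im[95:160,260:325]),f(t[235:305,335:405])]))
g=lambda P:((proj("scene",P)-[260,95])*400/65).round(0)
p=[522.334,-223.038,-.121]
print(g(W(p,K3)));print(g(W(p,[[-38+a,b,s['tcp_pos'][2]] for a in(-11,11) for b in(-14,14)])))
```

```text
[ 484.51329599 -217.79172005   83.77140414] [ 9.98157403e-01 -6.06776859e-02 -1.22855359e-04 -5.56122468e-05] [-0.37567371 -0.51542651  0.52090544] -0.10526924039597164
[[289. 323.]
 [212. 248.]
 [183. 304.]]
[[190. 208.]
 [223. 240.]
 [142. 221.]
 [173. 253.]]
```

View pics/c3.png

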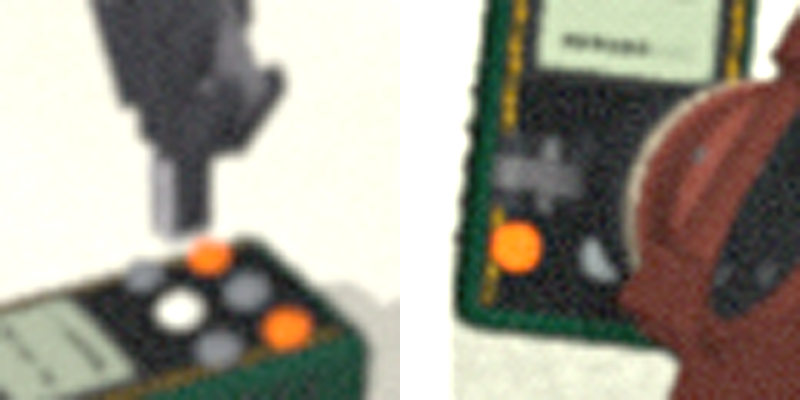

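The closed fingertips' lower end (~(180,238)) sits straight above the white key (180,310). Both orange keys are up. Descending now.

>>> {"api": "step_arm", "payload": {
  "moves": [0,0,0,0,0,0.015,255,0,0,0,0,0,0.013,255,0,0,0,0,0,0.002,255,0,0,0,0,0,0,255,0,0,0,0,0,0,255]
}}

```text
t: 10.8
tcp_pos: [485.2, -218.0, 54.3]
tcp_rot: [0.998, -0.061, 0.0, 0.0]
ft_force: [-0.0, -0.7, 0.5]
gripper_width: -0.2
grasp_force: 0.0
```

>>> {"api": "step_arm", "payload": {
  "moves": [0,0,0,0,0,0.002,255,0,0,0,0,0,0.002,255,0,0,0,0,0,0,255,0,0,0,0,0,0,255]
}}

```text
t: 11.2
tcp_pos: [485.2, -218.0, 50.0]
tcp_rot: [0.998, -0.061, 0.0, 0.0]
ft_force: [0.2, -0.9, 1.7]
gripper_width: 0.2
grasp_force: 0.6
```

>>> {"api": "step_arm", "payload": {
  "moves": [0,0,0,0,0,0.002,255,0,0,0,0,0,0,255,0,0,0,0,0,0,255]
}}

```text
t: 11.5
tcp_pos: [485.1, -218.0, 47.9]
tcp_rot: [0.998, -0.061, 0.0, 0.0]
ft_force: [1.2, 0.9, 2.6]
gripper_width: -0.1
grasp_force: 1.3
```

>>> {"api": "step_arm", "payload": {
  "moves": [0,0,0,0,0,0.0015,255,0,0,0,0,0,0,255,0,0,0,0,0,0,255]
}}

```text
t: 11.8
tcp_pos: [485.2, -218.0, 46.4]
tcp_rot: [0.998, -0.061, 0.0, 0.0]
ft_force: [1.3, -0.5, 2.8]
gripper_width: -0.1
grasp_force: 1.8
```

>>> {"api": "step_arm", "payload": {
  "moves": [0,0,0,0,0,0.001,255,0,0,0,0,0,0,255,0,0,0,0,0,0,255,0,0,0,0,0,0,255]
}}

```text
t: 12.2
tcp_pos: [485.2, -218.0, 45.9]
tcp_rot: [0.998, -0.061, 0.0, 0.0]
ft_force: [-0.1, 0.7, 9.7]
gripper_width: -0.2
grasp_force: 5.4
```

>>> {"api": "step_arm", "payload": {
  "moves": [0,0,0,0,0,0,255,0,0,0,0,0,0,255,0,0,0,0,0,-0.002,255,0,0,0,0,0,-0.003,255,0,0,0,0,0,-0.015,255,0,0,0,0,0,-0.04,255,0,0,0,0,0,-0.045,255,0,0,0,0,0,0,255]
}}

```text
t: 13.0
tcp_pos: [487.2, -219.2, 155.3]
tcp_rot: [0.998, -0.06, 0.003, 0.002]
ft_force: [1.1, 0.1, -1.0]
gripper_width: -0.0
grasp_force: 0.0
```

>>> {"api": "step_arm", "payload": {
  "moves": [0,0,0,-0.045,0,0,255,0,0,0,-0.045,0,0,255,0,0,0,-0.045,0,0,255,0,0,0,0,0,0,255,0,0,0,0,0,0,255,0,0,0,0,0,0,255]
}}

```text
t: 13.6
tcp_pos: [351.6, -201.9, 150.3]
tcp_rot: [0.998, -0.061, 0.0, 0.0]
ft_force: [-0.2, 0.0, 0.1]
gripper_width: -0.2
grasp_force: 0.0
```

Run:
```python
from h import *
t=viewer.capture("top")[...,::-1];cv2.imwrite("pics/t3.png",t);print(bot.state()['tcp_pos'],bot.state()['ft_force'])
```

```text
[ 351.8320733  -201.91326658  150.28333061] [ 0.67725444  0.54348469 -0.31559114]
```

View pics/t3.png

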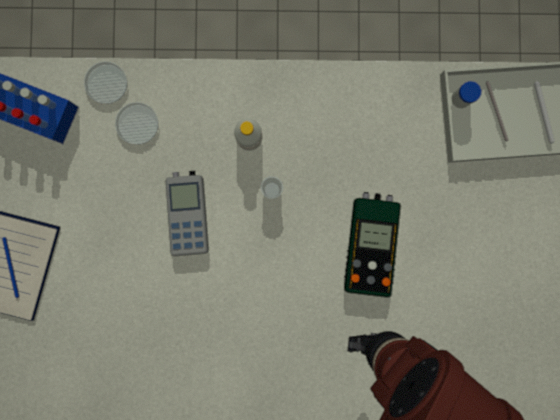

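The meter is still where it was: its keys are at (355,278), (386,282) and (372,265), the same pixels as before. Everything else is unmoved and the arm is clear.

```bash
python3 -c "
from cell import finish_job
print(finish_job())"
```

```text
the job is handed in; nothing more can be done
None
```

I held both orange keys fully down for about 4 s and let them up, then pressed the white key to its stop and released it. In the last picture the meter and bystanders had not moved. The job is handed in; no verdict was returned.

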